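Order a coin at the stall by pointing

TASK

Order a coin at the stall without picking anything up: press the counter bell's plunger down with the closed fingertips to call the seller and let it come up again, then point from above at the smallest coin in the tray, keeping the fingertips two or three centimetres above its middle for two seconds. Then point in the same way at the middle of the round box it is to be packed in for two seconds, and finish still pointing there. Touch none of the goods (tray, coins, boxes, teapot, loupe), and do not come down low over any other coin or box, for that would order it too.

Things in the scene. Friction and masses are not known exactly. Their poses are not given: they have to be found in the camera images.
- bell_top (a point): centre of the top face of the counter bell's plunger, a steel button 20 mm across on top of a steel dome bell (base 90 mm across, fixed to the table). With the plunger up its top is 62 mm above the table and 19 mm above the dome's crown
- bell_plunger (a joint): how far the bell's plunger is pressed down: 0 is up, 0.006 m is fully down; the bell rings from 0.004 m on. A spring returns it; it needs about 1 N to start and 4.5 N to go fully down
- tray: dark wooden display tray with a blue lining, fixed to the table, 140 mm (its x) by 205 mm (its y), 16 mm high, floor and walls 5 mm thick, split 2 by 3 into six open compartments about 62 by 62 mm, one coin capsule in each. Origin at the centre of its underside
- small_coin: the small coin: a round coin capsule 50 mm across and 8 mm high lying loose and flat in one compartment of the tray: a black insert with one bare silver-coloured coin 24 mm across flush with its top. Origin at the centre of its underside, z up; the coin's centre is 8 mm above it.
- large_coin1: a large coin, one of five alike: a round coin capsule 50 mm across and 8 mm high lying loose and flat in one compartment of the tray: a black insert with one bare silver-coloured coin 42 mm across flush with its top. Origin at the centre of its underside, z up; the coin's centre is 8 mm above it.
- large_coin2: a large coin, one of five alike: a round coin capsule 50 mm across and 8 mm high lying loose and flat in one compartment of the tray: a black insert with one bare silver-coloured coin 42 mm across flush with its top. Origin at the centre of its underside, z up; the coin's centre is 8 mm above it.
- large_coin3: a large coin, one of five alike: a round coin capsule 50 mm across and 8 mm high lying loose and flat in one compartment of the tray: a black insert with one bare silver-coloured coin 42 mm across flush with its top. Origin at the centre of its underside, z up; the coin's centre is 8 mm above it.
- large_coin4: a large coin, one of five alike: a round coin capsule 50 mm across and 8 mm high lying loose and flat in one compartment of the tray: a black insert with one bare silver-coloured coin 42 mm across flush with its top. Origin at the centre of its underside, z up; the coin's centre is 8 mm above it.
- large_coin5: a large coin, one of five alike: a round coin capsule 50 mm across and 8 mm high lying loose and flat in one compartment of the tray: a black insert with one bare silver-coloured coin 42 mm across flush with its top. Origin at the centre of its underside, z up; the coin's centre is 8 mm above it.
- round_box: a closed wooden box, round, 64 mm across, 45 mm tall, loose on the table. Origin at the centre of its underside, z up; the centre of its top is 45 mm above it.
- square_box: a closed wooden box, square, 60 by 60 mm, 45 mm tall, loose on the table. Origin at the centre of its underside, z up; the centre of its top is 45 mm above it.
- oblong_box: a closed wooden box, oblong, 48 mm (its x) by 88 mm (its y), 45 mm tall, loose on the table. Origin at the centre of its underside, z up; the centre of its top is 45 mm above it.
- teapot: little terracotta teapot, loose, belly 68 mm across, about 108 mm long over spout and handle, 60 mm tall. Origin at the centre of its underside. Leave it alone
- loupe: black eyepiece loupe standing upright, loose, 34 mm across, 30 mm tall. Origin at the centre of its underside. Leave it alone
Mind the look-alikes: they are no part of the job. What is shaped like the part that bears bell_top but pink or purple is not meant.

How it is judged:
On the way, in this order (a step that is already met when the one before it is completed fails the run):
1. the bell's plunger is pressed down by at least 4 mm (value of joint bell_plunger above 0.004 m), for 0.05 s.
2. the bell is up again and the fingertips dwell less than about 5 cm above the small coin, within 20 mm of its centre seen from above, for 1.5 s (value of joint bell_plunger below 0.002 m and horizontal distance between the grasp point and small_coin below 0.02 m and z of the grasp point in the frame of small_coin between 0.008 and 0.077 m), for 1.5 s.
3. the fingertips dwell less than about 5 cm above the round box, within 25 mm of its centre seen from above, for 1.5 s (horizontal distance between the grasp point and round_box below 0.025 m and z of the grasp point in the frame of round_box between 0.045 and 0.114 m), for 1.5 s.
At the end, for the whole second after the job is handed in: the fingertips still point at the round box (less than about 5 cm above its top, within 25 mm of its centre seen from above), the bell's plunger is up (under 2 mm) and every coin, box, the teapot and the loupe are within 6 mm of where they started (all of step 3 and value of joint bell_plunger below 0.002 m and distance of each of small_coin, large_coin1, large_coin2, large_coin3, large_coin4, large_coin5, round_box, square_box, oblong_box, teapot, loupe from where it was at the start of the episode below 0.006 m); the robot touches nothing.
It fails at once if the robot touches the tray, a coin, a box, the teapot or the loupe (contact force between any of the fingers, the arm and tray above 0.3 N or contact force between any of the fingers, the arm and small_coin above 0.3 N or contact force between any of the fingers, the arm and large_coin1 above 0.3 N or contact force between any of the fingers, the arm and large_coin2 above 0.3 N or contact force between any of the fingers, the arm and large_coin3 above 0.3 N or contact force between any of the fingers, the arm and large_coin4 above 0.3 N or contact force between any of the fingers, the arm and large_coin5 above 0.3 N or contact force between any of the fingers, the arm and round_box above 0.3 N or contact force between any of the fingers, the arm and square_box above 0.3 N or contact force between any of the fingers, the arm and oblong_box above 0.3 N or contact force between any of the fingers, the arm and teapot above 0.3 N or contact force between any of the fingers, the arm and loupe above 0.3 N).
It fails at once if a coin, a box, the teapot or the loupe is moved by more than 10 mm (distance of any of small_coin, large_coin1, large_coin2, large_coin3, large_coin4, large_coin5, round_box, square_box, oblong_box, teapot, loupe from where it was at the start of the episode above 0.01 m).
It fails at once if the fingertips come down to within 4 cm above a wrong coin (25 mm or less from its centre, seen from above) or a wrong box (30 mm or less) ((horizontal distance between the grasp point and large_coin1 below 0.025 m and z of the grasp point in the frame of large_coin1 between 0.008 and 0.067 m) or (horizontal distance between the grasp point and large_coin2 below 0.025 m and z of the grasp point in the frame of large_coin2 between 0.008 and 0.067 m) or (horizontal distance between the grasp point and large_coin3 below 0.025 m and z of the grasp point in the frame of large_coin3 between 0.008 and 0.067 m) or (horizontal distance between the grasp point and large_coin4 below 0.025 m and z of the grasp point in the frame of large_coin4 between 0.008 and 0.067 m) or (horizontal distance between the grasp point and large_coin5 below 0.025 m and z of the grasp point in the frame of large_coin5 between 0.008 and 0.067 m) or (horizontal distance between the grasp point and square_box below 0.03 m and z of the grasp point in the frame of square_box between 0.045 and 0.104 m) or (horizontal distance between the grasp point and oblong_box below 0.03 m and z of the grasp point in the frame of oblong_box between 0.045 and 0.104 m)).
It also fails if it takes over 51 s, if anything falls off the work surface, if the arm or the gripper's body presses on something with over 40 N, if the wrist force passes 120 N, or if a joint passes its speed limit or range.

ROBOT

A 6-joint arm with a two-finger parallel gripper is mounted at the origin on the work surface. World frame = base frame: x ahead of the robot, y to its left, z up, the work surface at z = 0. Lengths are in m, angles in rad, forces in N, time in s.
With the tool pointing down it reaches from about 0.3 to 0.875 m from the base axis. Payload 6.4 kg.
Tool frame: the origin (TCP) lies at the very end of the fingers, on their centre line; the grasp point (between the pads) lies ctrl.grip_point_offset behind it (ctrl.grip_point_offset is the distance from the TCP to the grasp point, in m); x points along the fingers, y is the direction in which the jaws open and shut, and the axes are right-handed (so a half turn about x gives the same grasp; the last joint's range is limited). The gripper opens to 88 mm and grips with 3 to 60 N. Pads are 18 mm wide; open, the fingers measure 123 mm over their backs; the gripper's body (75 mm by 187 mm) begins 45 mm behind the grasp point.
Start: joints at [1.104, 0.181, 1.607, -0, 1.354, -0.206], TCP at [0.148, 0.556, 0.214] pointing down, gripper open.
Joint ranges: [-2.99, 2.99], [-0.89, 2.07], [0.3, 2.58], [-1.14, 4.28], [0, 2.63], [-3.12, 3.12]. Speed limits (rad/s): [2.57, 2.57, 3.01, 3.14, 3.14, 3.14].

INTERFACE

Orientations are given as a rotation vector (axis times angle).
In Python, from rig import readout, eyes, ctrl, spotter gives the robot as it stands.
- The arm moves only by the tool jog_arm, never from a script. Its argument "deltas" is a list of rows, each a list of 4 numbers: the shift along the tool's x, y, z each as a share of 0.04 m, from -1 to 1, then the turn about the tool's x as a share of 6 degrees, from -1 to 1. A call has 1 to 5 rows; each row shifts and turns the commanded pose from where the row before left it, along the tool's axes as they then stand; what a row does not reach is not made up. A row lasts 1/12 s, in which the tool goes at most 41.7 mm and 7.16 degrees, less where a joint would pass 70% of its speed; a pose out of reach is approached as far as the arm can. A call with a number of a shift or a turn outside -1 to 1 is refused whole. A call with a gripper value outside its range is refused whole. "jaw" is the gripper command: -1 is fully open, 1 is shut, values between are in proportion, set as the call begins (left out, the last holds). The fingers move at their own pace and stop on an object; "grip_force" is the grip in N (left out, the last holds). Time passes only in rows, so rows that do not move let the fingers close. It gives the time, the measured TCP pose, the force and the opening at its end, in the units of the state.
- readout.sense(): the state, without advancing time (a new reading comes with each control period).
- eyes.grab_frame(name): name is "scene" or "top" or "wrist"; returns the picture (400x640x3 uint8, red, green, blue); there is no depth.
- eyes.get_calibration(name): a dict with "camera_matrix" (3x3 intrinsics, pixels), "camera_from_world" (4x4, takes a point from world to camera coordinates). Camera axes: x right, y down, z forward; pixel columns grow to the right and rows downward; lengths in m; the calibration is good to about 2 mm. A picture is of the moment at which its call begins: read the wrist's pose just before it. get_calibration takes no time and is no camera call; for the wrist camera it gives the pose at the moment of the call.
- ctrl.job_done(): hands the job in, once; it reports no verdict.
Trained networks look in the newest picture that a camera, given by its name, has taken for a name from the list of things; names that differ only in an ending like _2 or _b are one class to them, and where a whole thing is asked for, a point or a joint stands for the part that bears it (a point fixed in the world has none). Each returns a list of dicts, best first, with "conf" (0 to 1); they miss things now and then, are a little off and sometimes report something else, mostly with a low value. They report only what shows in the picture. A call takes as long as a camera call. They do not tell look-alikes from the thing itself.
- spotter.search_frame(query, camera): "uv" ([column, row] in pixels, amid what is visible of it).
- spotter.trace(query, camera): "mask" (400x640 bool, what is visible of it) and "uv" ([column, row] in pixels, amid what is visible of it).
The state is a dict: "time_s": time; "qpos": joint angles; "dq": joint speeds; "joint_efforts": joint torques, N m; "position": TCP position; "eef_rot": TCP orientation; "force": force on the tool from outside, world axes, zero at the start; "ft_torque": the same for the moment, N m; "grip_width": opening from 0.0 (shut) to 1.0 (fully open).
Only numpy, scipy, OpenCV 4.12 (cv2) and the standard library are available. Lean on these libraries where they do the work, as an engineer would, in place of code of your own. Each camera call takes 0.05 s, during which the arm holds its last target.

## Working session

There is one attempt and no reset: what is moved stays moved. The work goes in short steps, Python scripts to look and compute and a tool call to move; the robot and the scene stay as the last step left them, time stands still between calls to the robot, and variables do not carry over. Pictures are saved under pics/ and viewed, and the job is handed in when it is done.

Besides the shell and the picture viewer there is one more tool, called after ">>>" as name([rows], argument=value, ...), one row to a line, values as JSON. jog_arm: Moves the arm, as the interface text tells. Shift numbers are shares of 0.04 m and turn numbers shares of 6 degrees, none past 1 either way. Its arguments: {"type":"object","properties":{"deltas":{"type":"array"},"jaw":{"type":"number"},"grip_force":{"type":"number"}},"required":["deltas"]}

```bash
mkdir -p pics; ls; python3 - <<'E'
from rig import readout, eyes, ctrl, spotter
import cv2
s=readout.sense(); print(s); print(ctrl.grip_point_offset)
for n in ("top","scene"):
    im=eyes.grab_frame(n); cv2.imwrite(f"pics/{n}0.png",im[:,:,::-1])
    for q in ("bell_top","small_coin","round_box","tray","large_coin1","square_box","oblong_box","teapot","loupe"):
        print(n,q,[(r['uv'],round(r['conf'],2)) for r in spotter.search_frame(q,n)][:7])
print(readout.sense()['time_s'])
E
```

```text
pics
{'time_s': 0.0, 'qpos': array([ 1.10370510e+00,  1.81536011e-01,  1.60795108e+00, -6.24159995e-06,
        1.35381506e+00, -2.06307403e-01]), 'dq': array([-0.00038952, -0.00011544,  0.00170726, -0.00070347, -0.00054866,
        0.00158126]), 'joint_efforts': array([-8.86777361e-04, -4.33860290e+01, -3.41847324e+01,  7.02725770e-02,
        3.86400323e-02, -1.56148703e-04]), 'position': array([0.14798923, 0.55505183, 0.21274052]), 'eef_rot': array([ 0.20345701,  1.561644  , -0.20600076]), 'force': array([ 0.51523268,  0.44299537, -0.02129138]), 'ft_torque': array([0.02463527, 0.00236721, 0.0145573 ]), 'grip_width': 0.9984513517895128}
0.0187
top bell_top [([310.3, 291.8], 0.44), ([320.2, 180.2], 0.4), ([399.8, 148.0], 0.39)]
top small_coin []
top round_box [([233.8, 249.5], 0.56)]
top tray [([429.8, 224.7], 0.74)]
top large_coin1 [([394.2, 235.7], 0.94), ([430.0, 209.4], 0.77), ([453.1, 244.7], 0.67), ([423.4, 237.7], 0.58), ([459.4, 215.9], 0.54)]
top square_box [([237.4, 186.4], 0.65)]
top oblong_box [([185.9, 228.5], 0.83)]
top teapot [([284.6, 134.6], 0.71)]
top loupe [([341.9, 125.7], 0.73), ([454.2, 246.8], 0.38)]
scene bell_top [([312.6, 130.7], 0.62), ([331.0, 217.9], 0.51), ([340.6, 165.1], 0.41)]
scene small_coin [([243.8, 227.9], 0.84)]
scene round_box [([388.2, 150.3], 0.81)]
scene tray [([213.1, 219.4], 0.74)]
scene large_coin1 [([181.6, 231.5], 0.91), ([242.3, 204.0], 0.67), ([185.5, 201.9], 0.66), ([209.4, 232.3], 0.64), ([212.7, 205.0], 0.6)]
scene square_box [([412.3, 199.6], 0.66)]
scene oblong_box [([448.7, 153.1], 0.87), ([340.2, 164.5], 0.17)]
scene teapot [([391.3, 261.6], 0.86), ([244.7, 203.2], 0.35), ([209.3, 219.3], 0.26)]
scene loupe [([325.6, 295.0], 0.74), ([391.3, 150.0], 0.6), ([394.5, 264.8], 0.54)]
1.0
```

```bash
python3 - <<'E'
import cv2
a=cv2.imread("pics/top0.png");cv2.imwrite("pics/top0b.png",cv2.resize(a[90:340,150:500],(784,560),interpolation=cv2.INTER_CUBIC))
a=cv2.imread("pics/scene0.png");cv2.imwrite("pics/scene0b.png",cv2.resize(a[90:340,150:500],(784,560),interpolation=cv2.INTER_CUBIC))
E
```

```text
(no output)
```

View pics/top0b.png

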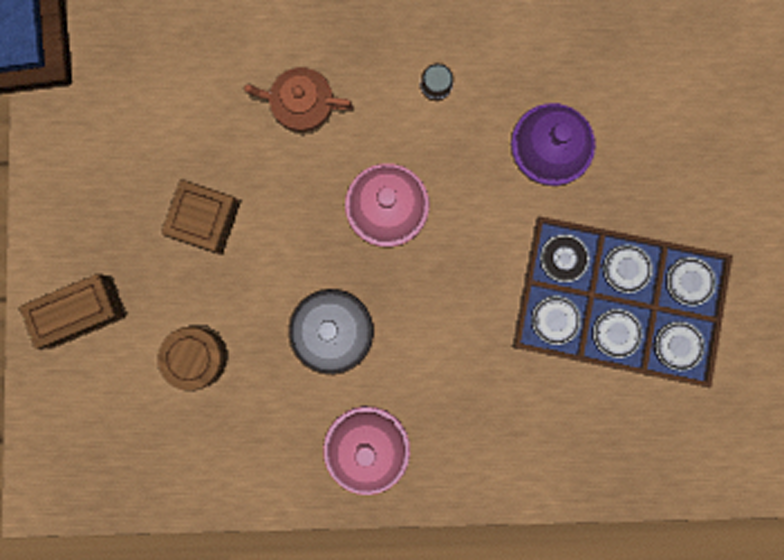

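View pics/scene0b.png

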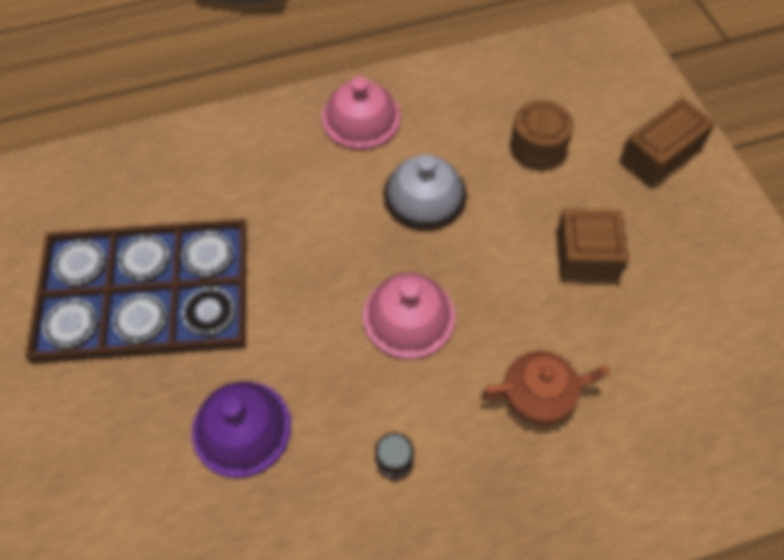

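View pics/top0.png

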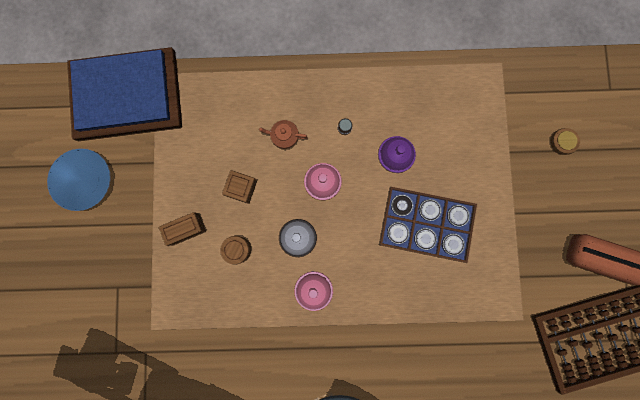

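The steel bell's plunger is at about (296,237) in top and (341,163) in scene. The small coin is at (402,205) in top and (243,228) in scene, and the round box is at (234,249) in top. The pink and purple bells are decoys.

```bash
cat > h.py <<'E'
import numpy as np
from rig import readout, eyes, ctrl, spotter
def bp(cam,uv,z):
    c=eyes.get_calibration(cam);K=np.array(c['camera_matrix']);T=np.array(c['camera_from_world'])
    R,t=T[:3,:3],T[:3,3]; o=-R.T@t; d=R.T@np.linalg.inv(K)@np.array([uv[0],uv[1],1.]); return o+d*(z-o[2])/d[2]
def pr(cam,p):
    c=eyes.get_calibration(cam);K=np.array(c['camera_matrix']);T=np.array(c['camera_from_world'])
    q=K@(T[:3,:3]@np.asarray(p)+T[:3,3]); return q[:2]/q[2]
E
python3 - <<'E'
from h import *
np.set_printoptions(precision=4,suppress=True)
P={'bell':((296.4,237.3),(340.6,163.7),.062),'coin':((402.2,205.2),(242.9,228.4),.013),'rbox':((233.9,248.5),(392.9,144),.045),
'sqbox':((237.9,186.2),(416.5,195.0),.045),'obox':((179.5,229),(449.3,147.5),.045),'pink1':((322.5,178),(332.5,220.5),.062),'pink2':((312.9,293),(310.3,127.5),.062),'purple':((400,149.5),(253,271.5),.062),'teapot':((284,132),(393,260),.06),'loupe':((345,126),(326,292),.03)}
for k,(a,b,z) in P.items(): print(k,bp('top',a,z)[:2],bp('scene',b,z)[:2])
from scipy.spatial.transform import Rotation as R
s=readout.sense(); print(R.from_rotvec(s['eef_rot']).as_matrix())
E
```

```text
bell [0.4671 0.0823] [0.4753 0.0848]
coin [ 0.5362 -0.1653] [ 0.5412 -0.1611]
rbox [0.4462 0.225 ] [0.4465 0.2279]
sqbox [0.5879 0.2151] [0.5949 0.2188]
obox [0.4936 0.3487] [0.4977 0.3502]
pink1 [0.5984 0.0206] [0.6071 0.0213]
pink2 [0.3451 0.0489] [0.3497 0.0513]
purple [ 0.6585 -0.1569] [ 0.6645 -0.1566]
teapot [0.7079 0.1055] [0.7231 0.1049]
loupe [ 0.7266 -0.0365] [ 0.7343 -0.034 ]
[[ 0.      0.2579  0.9662]
 [-0.      0.9662 -0.2579]
 [-1.     -0.      0.    ]]
```

>>> jog_arm([
  [0,-0.37,0.43,0],
  [0,-0.37,0.43,0],
  [0,-0.37,0.43,0],
  [0,-0.37,0.43,0],
  [0,-0.37,0.43,0],
], jaw=1)

```text
time_s: 1.42
position: [0.2127, 0.461, 0.2136]
eef_rot: [0.205, 1.561, -0.204]
force: [1.0, 0.5, -0.0]
grip_width: 0.642
```

>>> jog_arm([
  [0,-0.37,0.43,0],
  [0,-0.37,0.43,0],
  [0,-0.37,0.43,0],
  [0,-0.37,0.43,0],
  [0,-0.37,0.43,0],
])

```text
time_s: 1.83
position: [0.2768, 0.3673, 0.2138]
eef_rot: [0.205, 1.561, -0.204]
force: [-0.4, -0.1, 0.5]
grip_width: 0.269
```

>>> jog_arm([
  [0,-0.37,0.43,0],
  [0,-0.37,0.43,0],
  [0,-0.37,0.43,0],
  [0,-0.37,0.43,0],
  [0,-0.37,0.43,0],
])

```text
time_s: 2.25
position: [0.3408, 0.2736, 0.2138]
eef_rot: [0.205, 1.561, -0.204]
force: [0.3, -0.5, -0.2]
grip_width: 0.009
```

>>> jog_arm([
  [0,-0.37,0.43,0],
  [0,-0.37,0.43,0],
  [0,-0.37,0.43,0],
  [0,-0.37,0.43,0],
  [0,-0.37,0.43,0],
])

```text
time_s: 2.67
position: [0.4049, 0.1799, 0.2139]
eef_rot: [0.205, 1.561, -0.205]
force: [0.5, 0.2, 0.6]
grip_width: 0.006
```

```bash
python3 - <<'E'
from h import *
import cv2
s=readout.sense(); print(s['time_s'],s['position'],s['eef_rot'],s['grip_width'])
im=eyes.grab_frame("wrist"); cv2.imwrite("pics/w1.png",im[:,:,::-1])
print(bp('wrist',(320,200),0), pr('wrist',s['position']))
for q,p in dict(bell=(.471,.0835,.062),coin=(.538,-.163,.013),rb=(.4463,.2265,.045)).items(): print(q,pr('wrist',p))
E
```

```text
2.6667 [0.40490007 0.17988994 0.21385854] [ 0.20491107  1.56051591 -0.20456056] 0.006016961661980542
[0.45192362 0.16459887 0.        ] [323.52493506 232.73685031]
bell [253.97494571 250.9324313 ]
coin [107.00179924 318.87386533]
rb [372.65434333 194.0387815 ]
```

View pics/w1.png

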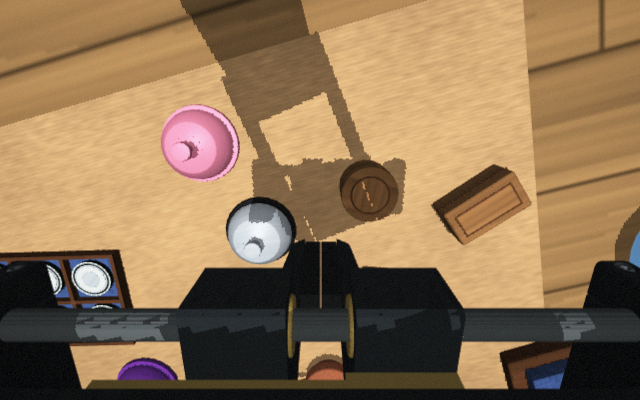

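```bash
python3 - <<'E'
from h import *
import cv2
a=cv2.imread("pics/w1.png");cv2.imwrite("pics/w1b.png",cv2.resize(a[180:280,210:410],(800,400),interpolation=cv2.INTER_CUBIC))
b=cv2.imread("pics/top0.png");s=cv2.imread("pics/scene0.png")
cv2.imwrite("pics/b2.png",np.hstack([cv2.resize(b[212:262,272:322],(400,400),interpolation=cv2.INTER_CUBIC),cv2.resize(s[150:200,315:365],(400,400),interpolation=cv2.INTER_CUBIC)]))
E
```

```text
(no output)
```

View pics/w1b.png

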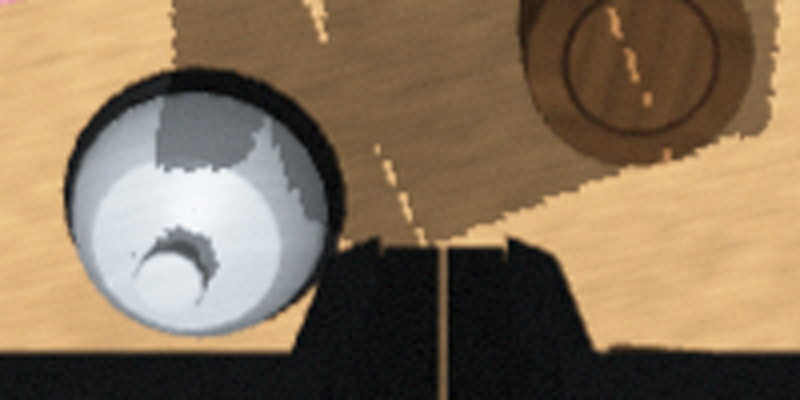

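View pics/b2.png

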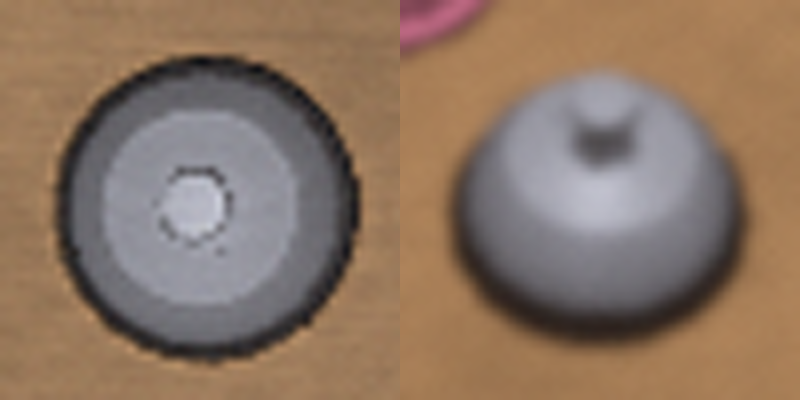

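```bash
python3 - <<'E'
from h import *
np.set_printoptions(precision=4,suppress=True)
print('wr',bp('wrist',(252.6,249.6),.062),'top',bp('top',(295.7,237.4),.062),'base top',bp('top',(297.6,237.5),.004),'sc',bp('scene',(340.3,161.6),.062))
print('rb wr',bp('wrist',(370.1,193.6),.045))
s=readout.sense();p=s['position']
t=bp('wrist',(252.6,249.6),.062)
from scipy.spatial.transform import Rotation as R
print(t-p, R.from_rotvec(s['eef_rot']).as_matrix().T@(t-p))
E
```

```text
wr [0.469  0.0825 0.062 ] top [0.4669 0.0838 0.062 ] base top [0.4676 0.0831 0.004 ] sc [0.4695 0.0861 0.062 ]
rb wr [0.4451 0.2239 0.045 ]
[ 0.062  -0.0948 -0.152 ] [ 0.1523 -0.0752  0.0841]
```

>>> jog_arm([
  [0,-0.385,0.43,0],
  [0,-0.385,0.43,0],
  [0,-0.385,0.43,0],
  [0,-0.385,0.43,0],
  [0,-0.385,0.43,0],
])

```text
time_s: 3.13
position: [0.468, 0.0836, 0.2137]
eef_rot: [0.205, 1.561, -0.205]
force: [0.3, -0.1, -0.0]
grip_width: 0.008
```

>>> jog_arm([
  [0.7,0,0,0],
  [0.7,0,0,0],
  [0.7,0,0,0],
  [0.7,0,0,0],
  [0.6,0,0,0],
])

```text
time_s: 3.55
position: [0.4669, 0.0845, 0.076]
eef_rot: [0.205, 1.562, -0.205]
force: [-0.0, 0.2, -0.3]
grip_width: 0.004
```

```bash
python3 - <<'E'
from h import *
import cv2
s=readout.sense(); print(s['time_s'],s['position'],s['force'])
im=eyes.grab_frame("wrist"); im2=eyes.grab_frame("scene"); cv2.imwrite("pics/w2.png",np.vstack([im[:,:,::-1][150:330,120:520],cv2.resize(im2[100:200,240:440,::-1],(400,200))]))
print(pr('scene',s['position']),pr('wrist',s['position']),pr('wrist',(.468,.083,.062)))
E
```

```text
3.55 [0.46693001 0.08452474 0.07602696] [-0.01515187  0.2166096  -0.27210722]
[339.46635465 157.07786374] [321.1817043  243.02896008] [319.22763209 235.49743845]
```

View pics/w2.png

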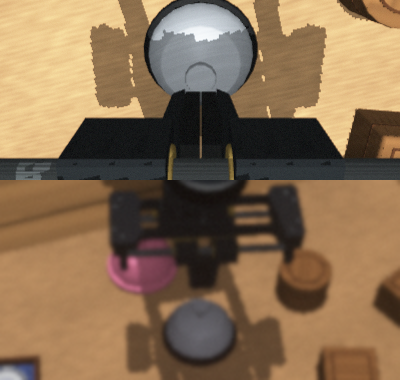

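```bash
python3 - <<'E'
from h import *
import cv2
im=eyes.grab_frame("wrist"); cv2.imwrite("pics/w3.png",cv2.resize(im[190:270,270:370,::-1],(800,640),interpolation=cv2.INTER_CUBIC)[:600])
print(readout.sense()['position'])
for v in (228,230,232,235): print(v,bp('wrist',(320,v),.062))
E
```

```text
[0.46587152 0.08462672 0.07635226]
228 [0.46609182 0.08441881 0.062     ]
230 [0.46739364 0.08406984 0.062     ]
232 [0.46870064 0.08371948 0.062     ]
235 [0.47067091 0.08319132 0.062     ]
```

View pics/w3.png

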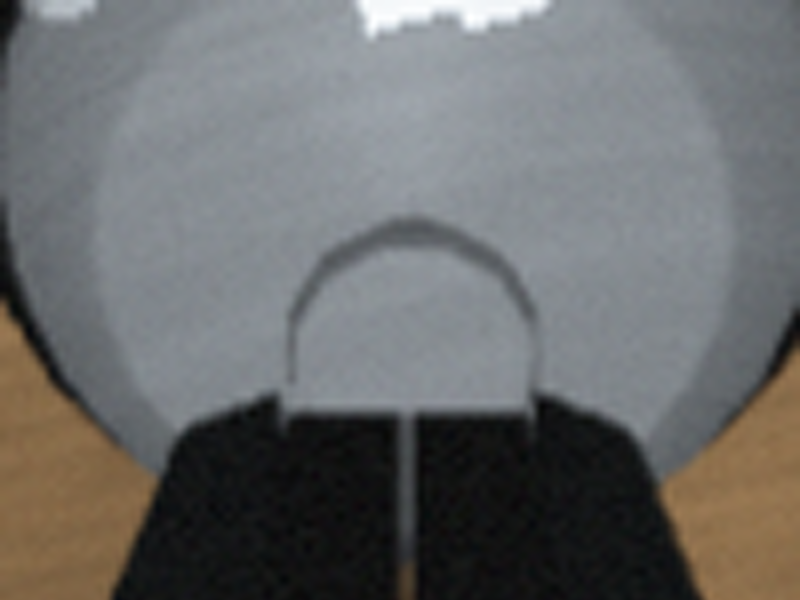

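>>> jog_arm([
  [0.1,-0.02,0.07,0],
  [0.1,0,0,0],
  [0.1,0,0,0],
  [0.1,0,0,0],
  [0,0,0,0],
])

```text
time_s: 4.12
position: [0.4699, 0.0828, 0.0614]
eef_rot: [0.205, 1.561, -0.205]
force: [0.3, 0.0, -0.1]
grip_width: 0.005
```

>>> jog_arm([
  [0.025,0,0,0],
  [0.025,0,0,0],
  [0,0,0,0],
])

```text
time_s: 4.37
position: [0.47, 0.0828, 0.0596]
eef_rot: [0.205, 1.561, -0.205]
force: [-0.5, 0.9, -0.1]
grip_width: 0.004
```

>>> jog_arm([
  [0.025,0,0,0],
  [0.025,0,0,0],
  [0,0,0,0],
])

```text
time_s: 4.62
position: [0.4699, 0.0828, 0.0575]
eef_rot: [0.205, 1.561, -0.205]
force: [0.2, -1.1, 0.2]
grip_width: 0.003
```

>>> jog_arm([
  [0.025,0,0,0],
  [0.025,0,0,0],
  [0,0,0,0],
])

```text
time_s: 4.87
position: [0.4699, 0.0828, 0.0554]
eef_rot: [0.205, 1.561, -0.205]
force: [0.2, 0.1, 0.2]
grip_width: 0.008
```

```bash
python3 - <<'E'
from h import *
import cv2
s=readout.sense(); print(s['position'],s['force'],s['ft_torque'],s['joint_efforts'])
im=eyes.grab_frame("wrist");im2=eyes.grab_frame("scene")
for i in range(2): print(readout.sense()['force'])
a=cv2.resize(im[180:280,260:380,::-1],(480,400),interpolation=cv2.INTER_CUBIC);b=cv2.resize(im2[120:220,300:380,::-1],(320,400),interpolation=cv2.INTER_CUBIC)
cv2.imwrite("pics/w4.png",np.hstack([a,b]))
E
```

```text
[0.4698914  0.08282882 0.05540397] [0.16896954 0.0977067  0.17116778] [0.0297381  0.01794242 0.00815698] [-8.57488165e-03 -3.62579691e+01 -2.72503370e+01  3.69405343e-04
  3.28837009e-02  5.31839191e-05]
[-0.4107609  -0.02879292  0.01534244]
[-0.4107609  -0.02879292  0.01534244]
```

View pics/w4.png

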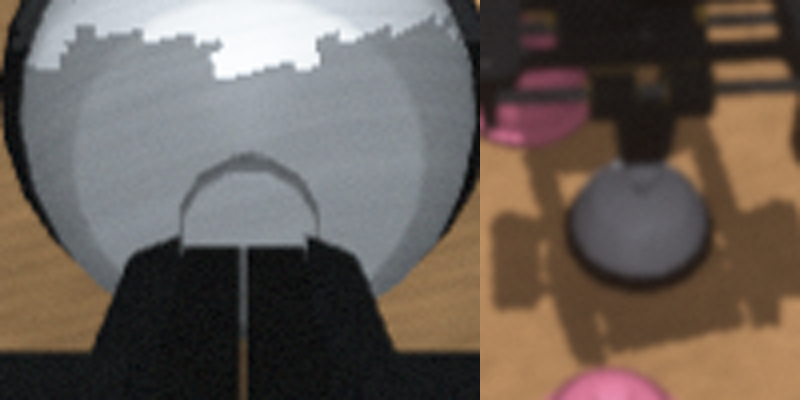

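```bash
python3 - <<'E'
from h import *
from scipy.spatial.transform import Rotation as R
s=readout.sense();p=s['position'];M=R.from_rotvec(s['eef_rot']).as_matrix()
T=np.array(eyes.get_calibration('wrist')['camera_from_world']);o=-T[:3,:3].T@T[:3,3];print(o,M.T@(o-p))
for dx in (0,-.003,-.006):
  for dz in (-.009,0,.009): print(dx,dz,pr('wrist',p+M@[dx,0,dz]))
print('plunger',[pr('wrist',(.469,.083,z)) for z in(.062,.056)])
E
```

```text
[0.39496118 0.10299124 0.22700672] [-1.71441861e-01  1.29544374e-04 -7.77272142e-02]
0 -0.009 [320.19293559 222.7001156 ]
0 0 [320.20794144 237.12026435]
0 0.009 [320.22252054 251.13033262]
-0.003 -0.009 [320.19098126 224.68609263]
-0.003 0 [320.20624918 239.30148577]
-0.003 0.009 [320.22107625 253.49487335]
-0.006 -0.009 [320.18896423 226.73578643]
-0.006 0 [320.20450344 241.55164673]
-0.006 0.009 [320.21958698 255.93305189]
plunger [array([320.03918939, 240.22807265]), array([320.04802314, 235.82100663])]
```

>>> jog_arm([
  [0.025,0,0,0],
  [0.025,0,0,0],
  [0,0,0,0],
])

```text
time_s: 5.22
position: [0.4699, 0.0828, 0.0534]
eef_rot: [0.205, 1.561, -0.205]
force: [0.7, 0.5, -0.2]
grip_width: 0.006
```

```bash
python3 - <<'E'
from h import *
import cv2
im=eyes.grab_frame("wrist");im2=eyes.grab_frame("scene")
cv2.imwrite("pics/w5.png",cv2.resize(im[200:275,270:370,::-1],(800,600),interpolation=cv2.INTER_CUBIC))
cv2.imwrite("pics/s5.png",cv2.resize(im2[135:195,300:380,::-1],(800,600),interpolation=cv2.INTER_CUBIC))
p=readout.sense()['position'];print(p,pr('scene',p),pr('scene',(.469,.083,.062)))
E
```

```text
[0.46994706 0.08283038 0.05353686] [338.85668762 164.37201376] [338.91472951 161.77700477]
```

View pics/w5.png

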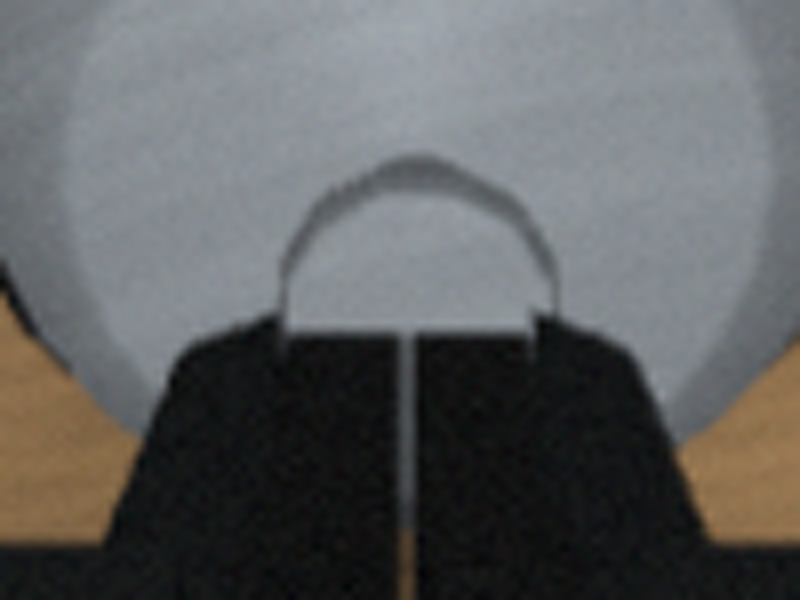

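View pics/s5.png

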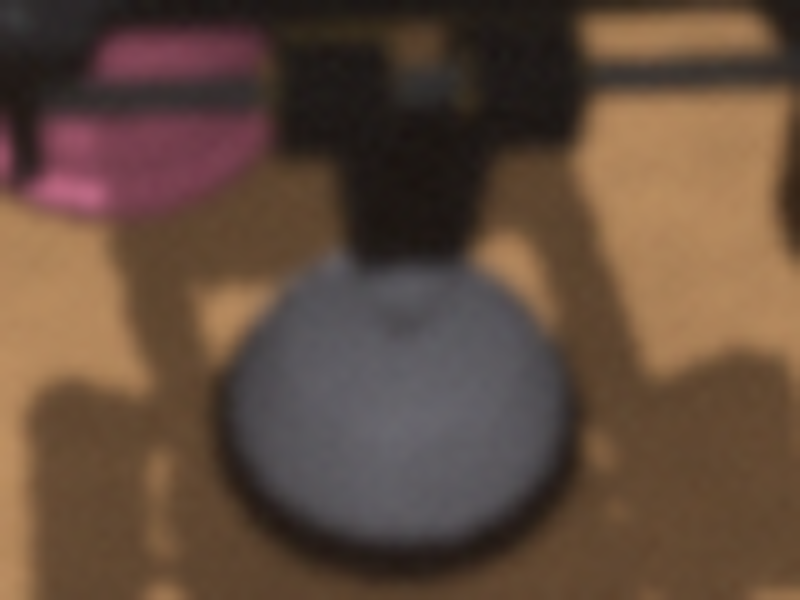

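>>> jog_arm([
  [0.025,0,0,0],
  [0.025,0,0,0],
  [0,0,0,0],
])

```text
time_s: 5.57
position: [0.4699, 0.0828, 0.0514]
eef_rot: [0.205, 1.561, -0.205]
force: [-0.6, -0.2, -0.2]
grip_width: 0.006
```

>>> jog_arm([
  [0.025,0,0,0],
  [0.025,0,0,0],
  [0,0,0,0],
])

```text
time_s: 5.82
position: [0.4699, 0.0828, 0.0494]
eef_rot: [0.205, 1.561, -0.205]
force: [0.7, -0.6, -0.9]
grip_width: 0.003
```

>>> jog_arm([
  [0.025,0,0,0],
  [0.025,0,0,0],
  [0,0,0,0],
])

```text
time_s: 6.07
position: [0.4699, 0.0828, 0.0474]
eef_rot: [0.205, 1.561, -0.205]
force: [0.6, -0.2, 0.1]
grip_width: 0.004
```

>>> jog_arm([
  [0.025,0,0,0],
  [0.025,0,0,0],
  [0,0,0,0],
])

```text
time_s: 6.32
position: [0.4699, 0.0828, 0.0454]
eef_rot: [0.205, 1.561, -0.205]
force: [-0.5, 0.1, -0.0]
grip_width: 0.006
```

```bash
python3 - <<'E'
from h import *
import cv2
im=eyes.grab_frame("wrist");im2=eyes.grab_frame("scene")
a=cv2.resize(im[200:275,270:370,::-1],(400,300),interpolation=cv2.INTER_CUBIC)
b=cv2.resize(im2[135:195,300:380,::-1],(400,300),interpolation=cv2.INTER_CUBIC)
cv2.imwrite("pics/s6.png",np.hstack([a,b]))
s=readout.sense();p=s['position'];print(p,s['force'],pr('scene',p),[pr('scene',p+[.009,0,d]) for d in (0,.01,.02)])
E
```

```text
[0.46998862 0.08281864 0.04556385] [ 0.08196046 -0.31003094 -0.36302057] [338.74254883 166.47960731] [array([340.03198196, 169.49509128]), array([340.19076735, 166.88150697]), array([340.35282394, 164.21407902])]
```

View pics/s6.png

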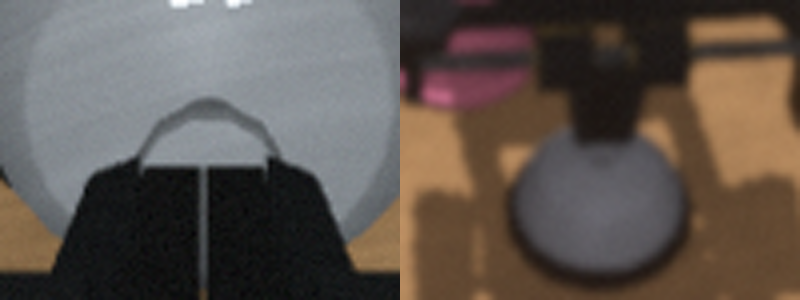

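>>> jog_arm([
  [0.025,0,0,0],
  [0.025,0,0,0],
  [0,0,0,0],
])

```text
time_s: 6.67
position: [0.4699, 0.0828, 0.0434]
eef_rot: [0.205, 1.561, -0.205]
force: [0.3, 0.8, 0.7]
grip_width: 0.003
```

>>> jog_arm([
  [0.025,0,0,0],
  [0.025,0,0,0],
  [0,0,0,0],
])

```text
time_s: 6.92
position: [0.4699, 0.0828, 0.0414]
eef_rot: [0.205, 1.561, -0.205]
force: [-0.1, 0.7, -0.3]
grip_width: 0.002
```

>>> jog_arm([
  [0.025,0,0,0],
  [0.025,0,0,0],
  [0,0,0,0],
])

```text
time_s: 7.17
position: [0.4699, 0.0828, 0.0394]
eef_rot: [0.205, 1.561, -0.205]
force: [-0.2, -0.9, -0.3]
grip_width: 0.004
```

>>> jog_arm([
  [0.025,0,0,0],
  [0.025,0,0,0],
  [0,0,0,0],
])

```text
time_s: 7.42
position: [0.4699, 0.0828, 0.0374]
eef_rot: [0.205, 1.561, -0.205]
force: [0.1, -0.2, 0.2]
grip_width: 0.003
```

```bash
python3 - <<'E'
from h import *
import cv2
im=eyes.grab_frame("wrist");im2=eyes.grab_frame("scene")
a=cv2.resize(im[200:275,270:370,::-1],(400,300),interpolation=cv2.INTER_CUBIC)
b=cv2.resize(im2[135:195,300:380,::-1],(400,300),interpolation=cv2.INTER_CUBIC)
cv2.imwrite("pics/s7.png",np.hstack([a,b]))
s=readout.sense();p=s['position'];print(p,s['force'])
E
```

```text
[0.46997392 0.08281629 0.0375527 ] [-0.07314276 -0.04549243 -0.43627845]
```

View pics/s7.png

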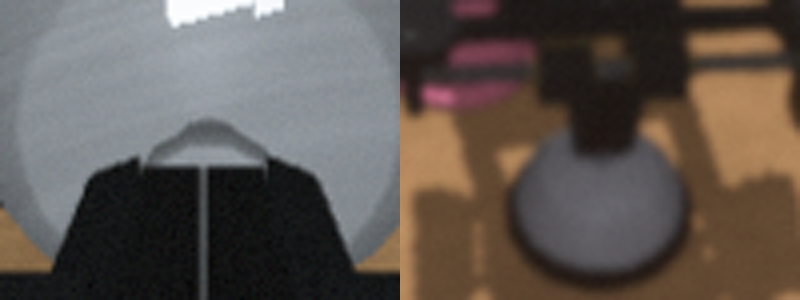

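>>> jog_arm([
  [0.025,0,0,0],
  [0.025,0,0,0],
  [0,0,0,0],
])

```text
time_s: 7.77
position: [0.4701, 0.0828, 0.0356]
eef_rot: [0.205, 1.561, -0.205]
force: [-1.0, -0.8, 1.8]
grip_width: 0.009
```

>>> jog_arm([
  [0.025,0,0,0],
  [0.025,0,0,0],
  [0,0,0,0],
])

```text
time_s: 8.02
position: [0.4701, 0.0828, 0.0336]
eef_rot: [0.205, 1.561, -0.205]
force: [-2.2, -0.1, 3.2]
grip_width: 0.004
```

>>> jog_arm([
  [0.025,0,0,0],
  [0,0,0,0],
])

```text
time_s: 8.18
position: [0.4702, 0.0828, 0.0326]
eef_rot: [0.205, 1.561, -0.205]
force: [-0.1, 0.3, 3.4]
grip_width: 0.005
```

```bash
python3 - <<'E'
from h import *
import cv2
im=eyes.grab_frame("wrist");im2=eyes.grab_frame("scene")
a=cv2.resize(im[200:275,270:370,::-1],(400,300),interpolation=cv2.INTER_CUBIC)
b=cv2.resize(im2[135:195,300:380,::-1],(400,300),interpolation=cv2.INTER_CUBIC)
cv2.imwrite("pics/s8.png",np.hstack([a,b]))
s=readout.sense();p=s['position'];print(p,s['force'])
E
```

```text
[0.47016914 0.08280753 0.0327126 ] [-0.75138123  0.18298284  3.51436388]
```

View pics/s8.png

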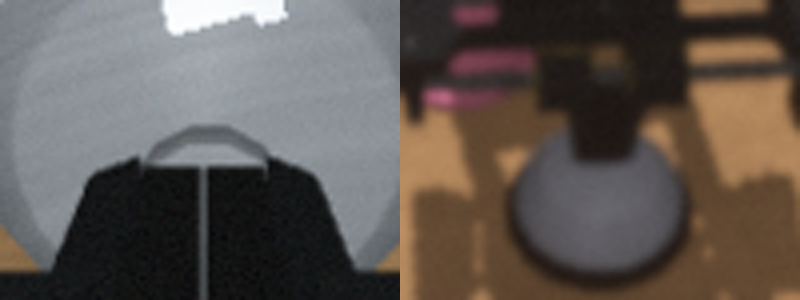

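>>> jog_arm([
  [0.02,0,0,0],
  [0,0,0,0],
  [0,0,0,0],
])

```text
time_s: 8.53
position: [0.4702, 0.0828, 0.0319]
eef_rot: [0.205, 1.561, -0.205]
force: [-0.7, 0.5, 4.1]
grip_width: 0.005
```

>>> jog_arm([
  [0.015,0,0,0],
  [0,0,0,0],
  [0,0,0,0],
])

```text
time_s: 8.78
position: [0.4702, 0.0828, 0.0313]
eef_rot: [0.205, 1.561, -0.205]
force: [-0.3, -0.1, 4.0]
grip_width: 0.005
```

>>> jog_arm([
  [0.015,0,0,0],
  [0,0,0,0],
  [0,0,0,0],
])

```text
time_s: 9.03
position: [0.4702, 0.0828, 0.0312]
eef_rot: [0.205, 1.561, -0.205]
force: [-3.3, 0.9, 11.2]
grip_width: 0.006
```

>>> jog_arm([
  [0.015,0,0,0],
  [0,0,0,0],
  [0,0,0,0],
])

```text
time_s: 9.28
position: [0.4703, 0.0828, 0.0311]
eef_rot: [0.204, 1.561, -0.205]
force: [-5.1, -0.0, 15.8]
grip_width: 0.003
```

>>> jog_arm([
  [-0.3,0,0,0],
  [-0.7,0,0,0],
  [-0.9,0,0,0],
  [-0.9,0,0,0],
  [-0.9,0,0,0],
])

```text
time_s: 9.7
position: [0.4691, 0.0829, 0.1788]
eef_rot: [0.205, 1.563, -0.205]
force: [1.1, -0.3, -0.2]
grip_width: 0.006
```

>>> jog_arm([
  [0,-0.55,0.32,0],
  [0,-0.55,0.32,0],
  [0,-0.55,0.32,0],
  [0,-0.55,0.32,0],
  [0,-0.55,0.32,0],
])

```text
time_s: 10.12
position: [0.5033, -0.041, 0.1775]
eef_rot: [0.205, 1.562, -0.204]
force: [-0.0, 0.8, 0.5]
grip_width: 0.003
```

```bash
python3 - <<'E'
from h import *
import cv2
s=readout.sense();print(s['time_s'],s['position'],s['force'])
im=eyes.grab_frame("wrist");im2=eyes.grab_frame("scene")
cv2.imwrite("pics/w9.png",im[:,:,::-1]); cv2.imwrite("pics/s9.png",cv2.resize(im2[140:210,300:380,::-1],(640,560),interpolation=cv2.INTER_CUBIC))
print(pr('wrist',(.538,-.164,.013)))
print([(r['uv'],r['conf']) for r in spotter.search_frame('small_coin','wrist')])
E
```

```text
10.1167 [ 0.5032754  -0.04098659  0.17751018] [-0.02113625  0.80573768  0.48081913]
[224.82951032 228.89043426]
[([223.3, 229.5], 0.57), ([590.8, 40.3], 0.18)]
```

View pics/w9.png

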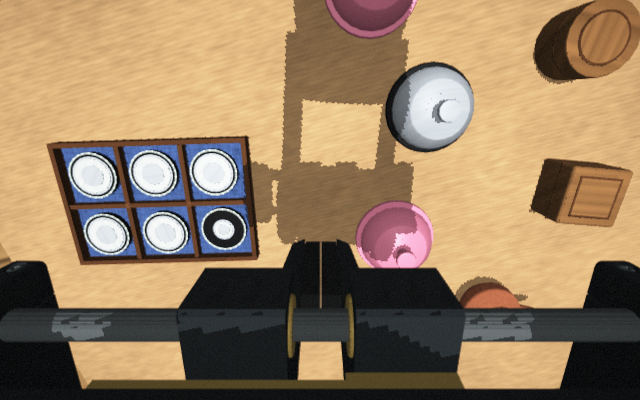

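View pics/s9.png

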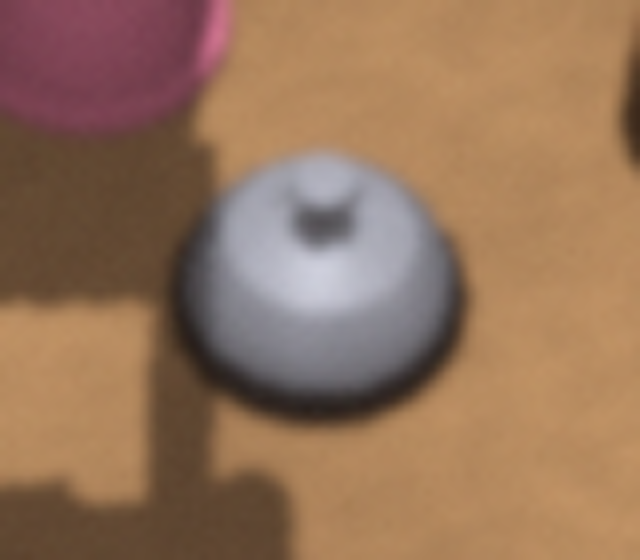

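>>> jog_arm([
  [0,-0.55,0.33,0],
  [0,-0.55,0.33,0],
  [0,-0.55,0.33,0],
  [0,-0.55,0.33,0],
  [0,-0.55,0.33,0],
])

```text
time_s: 10.68
position: [0.5388, -0.1629, 0.1775]
eef_rot: [0.204, 1.562, -0.203]
force: [0.9, -0.4, 1.0]
grip_width: 0.005
```

>>> jog_arm([
  [0.7,0,0,0],
  [0.7,0,0,0],
  [0,0,0,0],
])

```text
time_s: 10.93
position: [0.5351, -0.1606, 0.1162]
eef_rot: [0.208, 1.571, -0.202]
force: [-0.8, 0.2, -0.4]
grip_width: 0.004
```

```bash
python3 - <<'E'
from h import *
import cv2
s=readout.sense();print(s['time_s'],s['position'],s['force'])
im=eyes.grab_frame("wrist");im2=eyes.grab_frame("scene")
a=im[150:350,150:550,::-1]; b=cv2.resize(im2[140:260,160:340,::-1],(400,267),interpolation=cv2.INTER_CUBIC)
cv2.imwrite("pics/w10.png",np.vstack([a,b]))
print(pr('wrist',(.538,-.164,.013)))
E
```

```text
10.9333 [ 0.53507017 -0.16059455  0.11619434] [-0.84156615  0.1596051  -0.43688978]
[317.71113926 188.45709315]
```

View pics/w10.png

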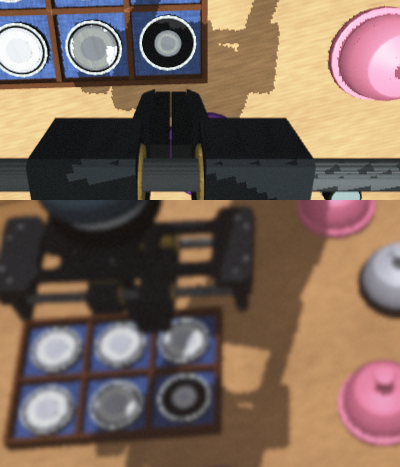

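```bash
python3 - <<'E'
from h import *
from scipy.spatial.transform import Rotation as R
import cv2
im=eyes.grab_frame("wrist");cv2.imwrite("pics/w11.png",cv2.resize(im[160:260,240:400,::-1],(800,500),interpolation=cv2.INTER_CUBIC))
s=readout.sense();p=s['position'];print(s['time_s'],p,s['eef_rot'])
print(spotter.search_frame('small_coin','wrist'))
for uv in((318,193),(318,190)):
  q=bp('wrist',uv,.013);print(q,R.from_rotvec(s['eef_rot']).as_matrix().T@(q-p))
E
```

```text
11.0833 [ 0.53902104 -0.16239303  0.122583  ] [ 0.20414955  1.56150474 -0.20373776]
[{'uv': [317.9, 188.0], 'conf': 0.79}]
[ 0.54531871 -0.16647873  0.013     ] [ 0.1095798  -0.00235439  0.00717715]
[ 0.54256125 -0.165737    0.013     ] [ 0.10958088 -0.00234587  0.00432169]
```

View pics/w11.png

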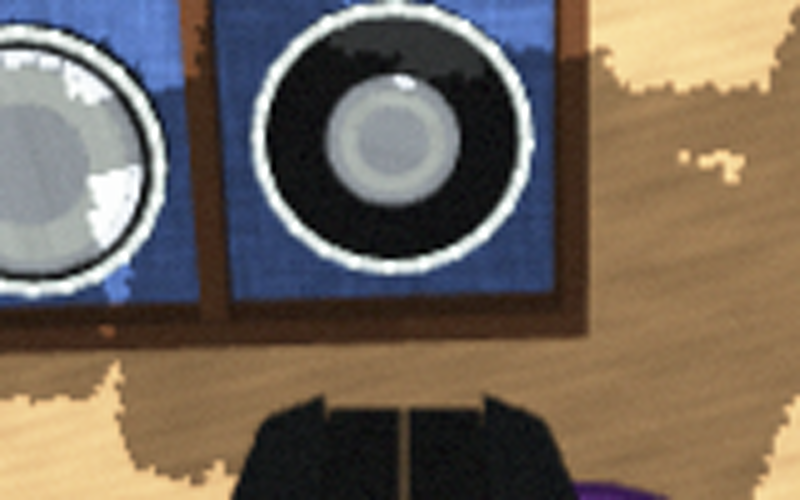

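>>> jog_arm([
  [0.3,-0.05,0.04,0],
  [0.4,0,0,0],
  [0.4,0,0,0],
  [0.4,0,0,0],
  [0.3,0,0,0],
])

```text
time_s: 11.55
position: [0.5402, -0.1655, 0.0494]
eef_rot: [0.204, 1.56, -0.205]
force: [0.2, -0.4, -0.3]
grip_width: 0.006
```

>>> jog_arm([
  [0.3,0,0,0],
  [0.2,0,0,0],
  [0.2,0,0,0],
  [0.1,0,0,0],
  [0,0,0,0],
])

```text
time_s: 11.97
position: [0.5395, -0.1654, 0.0172]
eef_rot: [0.205, 1.562, -0.204]
force: [-0.4, -0.2, -0.5]
grip_width: 0.003
```

```bash
python3 - <<'E'
from h import *
import cv2
s=readout.sense();print(s['time_s'],s['position'],s['force'])
im=eyes.grab_frame("wrist");im2=eyes.grab_frame("scene")
a=im[150:350,150:550,::-1]; b=cv2.resize(im2[140:260,160:340,::-1],(400,267),interpolation=cv2.INTER_CUBIC)
cv2.imwrite("pics/w12.png",np.vstack([a,b]))
E
```

```text
11.9667 [ 0.53952716 -0.16541707  0.01720671] [-0.38661934 -0.17042821 -0.49500508]
```

View pics/w12.png

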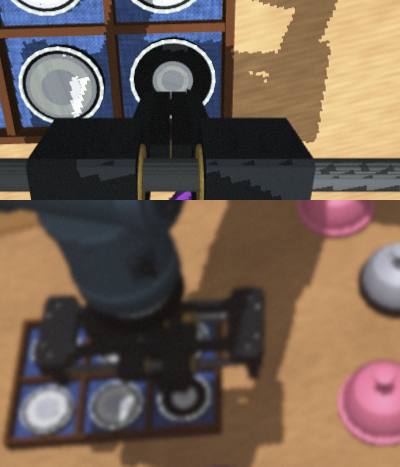

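>>> jog_arm([
  [0.05,0,0,0],
  [0.05,0,0,0],
  [0,0,0,0],
  [0,0,0,0],
  [0,0,0,0],
])

```text
time_s: 12.48
position: [0.54, -0.1656, 0.0142]
eef_rot: [0.205, 1.561, -0.205]
force: [-0.4, 0.0, 0.1]
grip_width: 0.001
```

>>> jog_arm([
  [0,0,0,0],
  [0,0,0,0],
  [0,0,0,0],
  [0,0,0,0],
  [0,0,0,0],
])

```text
time_s: 12.9
position: [0.54, -0.1656, 0.0141]
eef_rot: [0.205, 1.561, -0.205]
force: [0.7, -0.4, -0.2]
grip_width: 0.009
```

>>> jog_arm([
  [0,0,0,0],
  [0,0,0,0],
  [0,0,0,0],
  [0,0,0,0],
  [0,0,0,0],
])

```text
time_s: 13.32
position: [0.54, -0.1656, 0.014]
eef_rot: [0.205, 1.561, -0.205]
force: [-0.9, -0.1, -0.0]
grip_width: 0.002
```

>>> jog_arm([
  [0,0,0,0],
  [0,0,0,0],
  [0,0,0,0],
  [0,0,0,0],
  [0,0,0,0],
])

```text
time_s: 13.73
position: [0.5399, -0.1656, 0.014]
eef_rot: [0.205, 1.561, -0.205]
force: [-0.3, 1.5, -1.4]
grip_width: 0.006
```

>>> jog_arm([
  [0,0,0,0],
  [0,0,0,0],
  [0,0,0,0],
  [0,0,0,0],
  [0,0,0,0],
])

```text
time_s: 14.15
position: [0.5399, -0.1656, 0.014]
eef_rot: [0.205, 1.561, -0.205]
force: [0.8, -0.4, -0.6]
grip_width: 0.003
```

>>> jog_arm([
  [0,0,0,0],
  [0,0,0,0],
  [0,0,0,0],
  [0,0,0,0],
  [0,0,0,0],
])

```text
time_s: 14.57
position: [0.54, -0.1656, 0.014]
eef_rot: [0.205, 1.561, -0.205]
force: [-0.3, -0.5, 0.3]
grip_width: 0.004
```

>>> jog_arm([
  [-0.5,0,0,0],
  [-0.9,0,0,0],
  [-0.9,0,0,0],
  [-0.9,0,0,0],
  [-0.9,0,0,0],
])

```text
time_s: 14.98
position: [0.5396, -0.1654, 0.1796]
eef_rot: [0.205, 1.561, -0.205]
force: [0.9, -0.9, -0.2]
grip_width: 0.006
```

>>> jog_arm([
  [0,0.6,-0.32,0],
  [0,0.6,-0.32,0],
  [0,0.6,-0.32,0],
  [0,0.6,-0.32,0],
  [0,0.6,-0.32,0],
])

```text
time_s: 15.4
position: [0.5086, -0.0321, 0.1782]
eef_rot: [0.205, 1.561, -0.205]
force: [0.0, 0.7, 0.7]
grip_width: 0.004
```

>>> jog_arm([
  [0,0.6,-0.32,0],
  [0,0.6,-0.32,0],
  [0,0.6,-0.32,0],
  [0,0.6,-0.32,0],
  [0,0.6,-0.32,0],
])

```text
time_s: 15.82
position: [0.4777, 0.1005, 0.1782]
eef_rot: [0.205, 1.561, -0.205]
force: [0.2, -0.2, -0.1]
grip_width: 0.004
```

>>> jog_arm([
  [0,0.6,-0.32,0],
  [0,0.6,-0.32,0],
  [0,0.6,-0.32,0],
  [0,0.6,-0.32,0],
  [0,0.4,-0.32,0],
])

```text
time_s: 16.23
position: [0.4448, 0.2259, 0.1782]
eef_rot: [0.205, 1.561, -0.204]
force: [-0.4, -0.5, -0.6]
grip_width: 0.007
```

>>> jog_arm([
  [0.2,0,0,0],
  [0.4,0,0,0],
  [0.4,0,0,0],
  [0.2,0,0,0],
  [0,0,0,0],
])

```text
time_s: 16.65
position: [0.4437, 0.223, 0.1278]
eef_rot: [0.204, 1.565, -0.206]
force: [0.4, 0.0, 0.2]
grip_width: 0.002
```

```bash
python3 - <<'E'
from h import *
from scipy.spatial.transform import Rotation as R
import cv2
im=eyes.grab_frame("wrist");cv2.imwrite("pics/w13.png",im[:,:,::-1])
s=readout.sense();p=s['position'];print(s['time_s'],p,s['eef_rot'])
print(pr('wrist',(.4458,.225,.045)))
r=spotter.search_frame('round_box','wrist');print(r)
if r:
  q=bp('wrist',r[0]['uv'],.045);print(q,R.from_rotvec(s['eef_rot']).as_matrix().T@(q-p))
E
```

```text
16.7 [0.44457539 0.22324998 0.12905199] [ 0.20445183  1.56321308 -0.20604549]
[322.75202685 196.01376859]
[{'uv': [324.3, 190.7], 'conf': 0.71}]
[0.44286676 0.2276306  0.045     ] [ 0.08405249  0.00389838 -0.0026128 ]
```

View pics/w13.png

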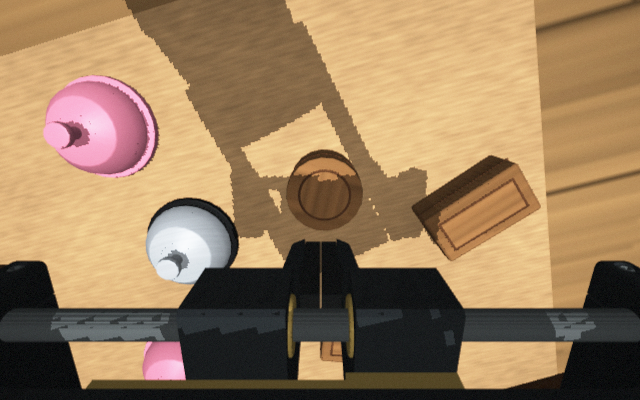

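>>> jog_arm([
  [0.2,0.05,0.01,0],
  [0.3,0,0,0],
  [0.3,0,0,0],
  [0.3,0,0,0],
  [0.3,0,0,0],
])

```text
time_s: 17.17
position: [0.447, 0.2259, 0.074]
eef_rot: [0.205, 1.559, -0.204]
force: [-0.4, -0.4, 0.3]
grip_width: 0.002
```

>>> jog_arm([
  [0.3,0,0,0],
  [0.2,0,0,0],
  [0.2,0,0,0],
  [0,0,0,0],
  [0,0,0,0],
])

```text
time_s: 17.58
position: [0.4461, 0.2258, 0.0459]
eef_rot: [0.205, 1.561, -0.205]
force: [-0.2, -0.4, 0.7]
grip_width: 0.004
```

```bash
python3 - <<'E'
from h import *
import cv2
s=readout.sense();print(s['time_s'],s['position'],s['force'])
im=eyes.grab_frame("wrist");im2=eyes.grab_frame("scene")
a=im[150:350,120:520,::-1]; b=cv2.resize(im2[90:210,300:480,::-1],(400,267),interpolation=cv2.INTER_CUBIC)
cv2.imwrite("pics/w14.png",np.vstack([a,b]))
E
```

```text
17.5833 [0.44613102 0.22578438 0.04593978] [-0.15213463 -0.4302302   0.70605688]
```

View pics/w14.png

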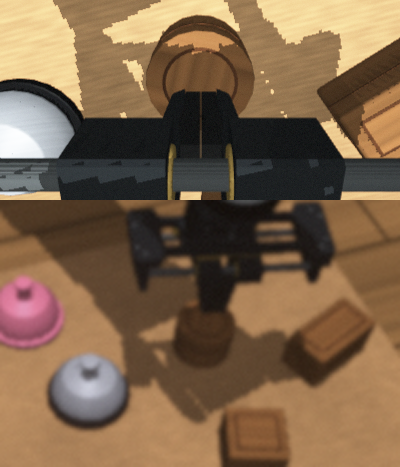

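>>> jog_arm([
  [0,0,0,0],
  [0,0,0,0],
  [0,0,0,0],
  [0,0,0,0],
  [0,0,0,0],
])

```text
time_s: 18.1
position: [0.4462, 0.2259, 0.0462]
eef_rot: [0.205, 1.561, -0.205]
force: [0.1, -0.3, 0.3]
grip_width: 0.008
```

>>> jog_arm([
  [0,0,0,0],
  [0,0,0,0],
  [0,0,0,0],
  [0,0,0,0],
  [0,0,0,0],
])

```text
time_s: 18.52
position: [0.4461, 0.2258, 0.046]
eef_rot: [0.205, 1.561, -0.205]
force: [-0.3, 0.3, 0.5]
grip_width: 0.005
```

>>> jog_arm([
  [0,0,0,0],
  [0,0,0,0],
  [0,0,0,0],
  [0,0,0,0],
  [0,0,0,0],
])

```text
time_s: 18.93
position: [0.4461, 0.2258, 0.046]
eef_rot: [0.205, 1.561, -0.205]
force: [-0.1, 0.2, -0.2]
grip_width: 0.004
```

>>> jog_arm([
  [0,0,0,0],
  [0,0,0,0],
  [0,0,0,0],
  [0,0,0,0],
  [0,0,0,0],
])

```text
time_s: 19.35
position: [0.4461, 0.2258, 0.046]
eef_rot: [0.205, 1.561, -0.205]
force: [-0.3, 0.9, 0.4]
grip_width: 0.004
```

>>> jog_arm([
  [0,0,0,0],
  [0,0,0,0],
  [0,0,0,0],
  [0,0,0,0],
  [0,0,0,0],
])

```text
time_s: 19.77
position: [0.4461, 0.2258, 0.046]
eef_rot: [0.205, 1.561, -0.205]
force: [0.7, 0.1, 0.3]
grip_width: 0.005
```

>>> jog_arm([
  [0,0,0,0],
  [0,0,0,0],
  [0,0,0,0],
  [0,0,0,0],
  [0,0,0,0],
])

```text
time_s: 20.18
position: [0.4461, 0.2258, 0.046]
eef_rot: [0.205, 1.561, -0.205]
force: [0.6, -0.5, -0.6]
grip_width: 0.004
```

```bash
python3 - <<'E'
from h import *
s=readout.sense();print(s['time_s'],s['position'],s['force'])
print(ctrl.job_done())
E
```

```text
20.1833 [0.44611141 0.22581436 0.04601861] [ 0.597515   -0.52088111 -0.58142222]
the job is handed in; nothing more can be done
None
```

I rang the steel bell, pointed at the small coin and then at the round box for over 2 s each, and handed the job in at 20.2 s, still pointing at the box.

- **Bell:** I pressed the plunger to its stop (about 16 N), and a camera picture afterwards showed it up again.
- **Coin and box:** the fingertips were within a few mm of the middle, about 26 mm above each. Between stops I moved well above everything. The last pictures showed nothing displaced, and away from the bell the force readings stayed within noise.
- **One disagreement:** the fingers touched the plunger about 25 mm later than the reported TCP height said they should, and the pictures agreed that the fingertips sit higher than reported. I set the pointing heights from this contact; they stay inside the limits whether the TCP height or the contact is right.

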